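Shift the dough roller into third gear

TASK

Put the dough roller in third gear: push its gear lever with the fingertips to the middle of the H-shaped gate, across to the right-hand channel, then forward (towards the rollers) until it is fully home in the slot with three dots, and let go of it. Push it gently and do not let it run into the slot with four dots; never squeeze or force it. Leave the salt and pepper shakers and the mug where they stand.

Things in the scene. Friction and masses are not known exactly. Their poses are not given: they have to be found in the camera images.
- dough_roller: Fixed white dough roller. Origin on the counter under the gate's middle; x forward (gate to steel rollers), y to its left, z up; yaw -0.3 to 0.3. Gearbox: x and y -85 to +85 mm, flat top at z = 80 mm. Roller head behind it: x +86 to +160 mm, y -97 to +85 mm, up to z = 95 mm. Over 35 N on it or its lever is forcing. A wall cupboard hangs 0.6 m above the counter from world x = 0.58 on.
- gate (a point): Middle of the H gate, level with the top plate (z = 80 mm). Channels 17 mm wide: left and right ones along machine x, centred at y = +19 and -19 mm, joined by a crossing channel along y at x = 0; corners rounded 5 mm. Slots marked by raised dots: one = forward left, two = near left, three = forward right, four = near right.
- knob (a point): Centre of the black ball knob, 32 mm in diameter, on the 12 mm steel lever; it is 120 mm from the lever's pivot, which is 20 mm above the machine's origin. In the machine's frame knob x = 120 sin(shift), y = -120 sin(across) cos(shift), z = 127 to 140 mm. About 3 N at the knob moves it; no spring: it stays where left and cannot be lifted out.
- lever_shift (a joint): Lever tilt along machine x, rad: 0 = neutral (crossing channel), positive = forward, stops at -0.352 and +0.352. It can cross only within about 0.04 of 0. It starts anywhere in the left channel, -0.33 to 0.33. Home in third: about 0.35, the knob then about 41 mm forward of neutral.
- lever_across (a joint): Lever tilt along machine y, rad: positive = to the machine's right (-y); stops at -0.322 and +0.322. Left channel: -0.32 to -0.28; right channel: 0.28 to 0.32.
- salt_shaker: Loose glass salt shaker, 44 mm wide, 90 mm tall, on the counter left of the machine. Origin under its centre. Leave alone.
- pepper_shaker: Loose glass pepper shaker, 44 mm wide, 90 mm tall, on the counter right of the machine. Origin under its centre. Leave alone.
- mug: Loose white mug with handle, 86x116 mm, 91 mm tall, near the front left of the counter. Origin under its centre. Leave alone.

How it is judged:
By the outcome, as a careful person would: the job done as asked, in the order asked, and still so for the second after the job is handed in, with the robot touching nothing.
It also fails if it takes over 48 s, if anything falls off the work surface, if the arm or the gripper's body presses on something with over 40 N, if the wrist force passes 120 N, or if a joint passes its speed limit or range.

ROBOT

A 6-joint arm with a two-finger parallel gripper is mounted at the origin on a cart in front of the work surface, level with it; the furniture and walls round the work are solid. World frame = base frame: x ahead of the robot, y to its left, z up, the work surface at z = 0. Lengths are in mm, angles in rad, forces in N, time in s.
With the tool pointing down it reaches from about 350 to 925 mm from the base axis. Payload 6.4 kg.
Tool frame: the origin (TCP) lies at the very end of the fingers, on their centre line; the grasp point (between the pads) lies 19 mm behind it (grasp_offset is the distance from the TCP to the grasp point, in mm); x points along the fingers, z is the direction in which the jaws open and shut, and the axes are right-handed (so a half turn about x gives the same grasp; the last joint's range is limited). The gripper opens to 94 mm and grips with 3 to 60 N. Pads are 16 mm wide; open, the fingers measure 119 mm over their backs; the gripper's body (75 mm by 177 mm) begins 78 mm behind the grasp point.
Start: joints at [1.13, 0.245, 1.558, -0, 1.339, -0.174], TCP at [171.366, 627.015, 205.455] pointing down, gripper open.
Joint ranges: [-3.13, 3.13], [-1.02, 2.26], [0.13, 2.54], [-0.95, 4.09], [0.21, 2.88], [-2.74, 2.74]. Speed limits (rad/s): [2.57, 2.57, 3.14, 3.14, 3.14, 3.14].

INTERFACE

Orientations are given as a rotation vector (axis times angle).
In Python, from rig import * gives the robot as it stands. The module is installed in compiled form; this text tells all that it offers.
- The arm moves only by the tool carry_out, never from a script. Its argument "deltas" is a list of rows, each an object of numbers: "dx", "dy", "dz": the shift along the world's x, y, z in units of 50 cm (1.0 is 50 cm); "twist": the turn about the world's z in units of 360 degrees (1.0 is 360 degrees). In form: [{"dx": .., "dy": .., "dz": .., "twist": ..}, ...]. A call has exactly 10 rows; each row is the pose to reach, as a shift and turn from the pose commanded when the call began, turning the shorter way round; what a row does not reach only later rows make up. A row lasts 1/8 s, in which the tool goes at most 62.5 mm and 10.7 degrees, less where a joint would pass 70% of its speed; a pose out of reach is approached as far as the arm can. A call with a number of a shift or a turn outside -1 to 1 is refused whole. A call with a gripper value outside its range is refused whole. "gripper" is the opening, from -1 (shut) to 1 (fully open), set as the call begins (left out, the last holds). The fingers move at their own pace and stop on an object; "newtons" is the grip in N (left out, the last holds). Time passes only in rows, so rows that repeat a pose let the fingers close, or fill a call up. It gives the time, the measured TCP pose, the force and the opening at its end, in the units of the state.
- get_state(): the state, without advancing time (a new reading comes with each control period).
- get_image(name): name is "scene" or "top" or "wrist"; returns a dict with "image" (400x640x3 uint8, red, green, blue), "camera_matrix" (3x3 intrinsics, pixels), "xyz" and "attitude" of the camera in the world. Camera axes: x right, y up, looking along -z (the intrinsics and any distortion apply to the point x, -y, -z); pixel columns grow to the right and rows downward; lengths in mm; the calibration is good to about 2 mm. A picture is of the moment at which its call begins. There is no depth.
- sign_off(): hands the job in, once; it reports no verdict.
The state is a dict: "t": time; "joint_pos": joint angles; "joint_velocities": joint speeds; "joint_torque": joint torques, N m; "ee_pos": TCP position; "tool_rot": TCP orientation; "wrist_force": force on the tool from outside, world axes, zero at the start; "ft_torque": the same for the moment, N m; "opening": opening from 0.0 (shut) to 1.0 (fully open).
Only numpy, scipy, OpenCV 4.12 (cv2) and the standard library are available. Lean on these libraries where they do the work, as an engineer would, in place of code of your own. Each camera call takes 0.05 s, during which the arm holds its last target. There are 200 camera calls.

## Working session

There is one attempt and no reset: what is moved stays moved. The work goes in short steps, Python scripts to look and compute and a tool call to move; the robot and the scene stay as the last step left them, time stands still between calls to the robot, and variables do not carry over. Pictures are saved under pics/ and viewed, about 8 in all and at most 12, crops included, and the job is handed in when it is done.

Besides the shell and the picture viewer there is one more tool, called by a JSON object that holds its "op" and its "data". carry_out: Moves the arm, as the interface text tells. Shifts and turns lie within -1 to 1; 1 stands for 50 cm of shift or 360 degrees of turn. Its arguments: {"type":"object","properties":{"deltas":{"type":"array"},"gripper":{"type":"number"},"newtons":{"type":"number"}},"required":["deltas"]}

```bash
mkdir -p pics
python3 - <<'E'
from rig import *
import cv2,pickle
d={n:get_image(n) for n in("scene","top")}
pickle.dump(d,open('im0.pkl','wb'))
for n in d:
    cv2.imwrite(f'pics/{n}0.png',cv2.cvtColor(d[n]['image'],cv2.COLOR_RGB2BGR)); print({k:v for k,v in d[n].items() if k!='image'})
print(get_state())
E
```

```text
{'camera_matrix': array([[379.01445281,   0.        , 317.29406349],
       [  0.        , 379.01445281, 202.45427596],
       [  0.        ,   0.        ,   1.        ]]), 'xyz': array([  38.30293009, -506.05057555,  567.76591899]), 'attitude': array([ 0.9552101 , -0.32138935, -0.63919759])}
{'camera_matrix': array([[450.28317929,   0.        , 318.37241954],
       [  0.        , 450.28317929, 191.23100942],
       [  0.        ,   0.        ,   1.        ]]), 'xyz': array([ 314.68387521,   74.36396372, 1108.00011975]), 'attitude': array([ 0.11513356, -0.12384589, -1.55021304])}
{'t': 0.1, 'joint_pos': array([ 1.12989500e+00,  2.45729726e-01,  1.55887134e+00, -9.56622239e-06,
        1.33870761e+00, -1.74114742e-01]), 'joint_velocities': array([-0.0015132 , -0.00065333, -0.00261797, -0.00041716,  0.00040953,
       -0.00101434]), 'joint_torque': array([ 7.87378140e-04, -4.16911089e+01, -3.15527487e+01,  6.86374982e-02,
        3.09436291e-02, -7.68929181e-05]), 'ee_pos': array([171.13513856, 626.51070544, 204.47600387]), 'tool_rot': array([-1.01134542,  1.32523067,  1.01001711]), 'wrist_force': array([-0.3458981 , -0.15049047, -0.7452384 ]), 'ft_torque': array([ 0.0259838 ,  0.04553103, -0.00282738]), 'opening': 1.0011100201262215}
```

View pics/scene0.png

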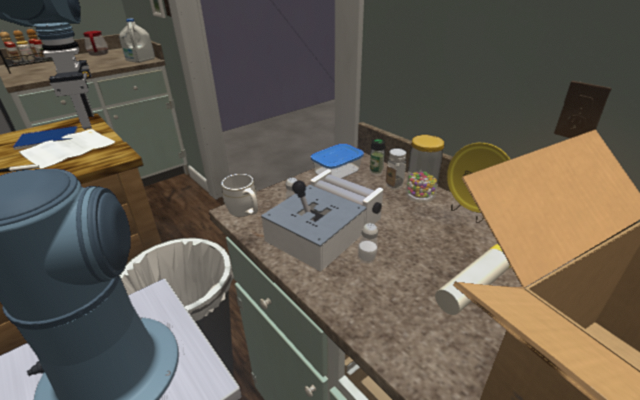

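View pics/top0.png

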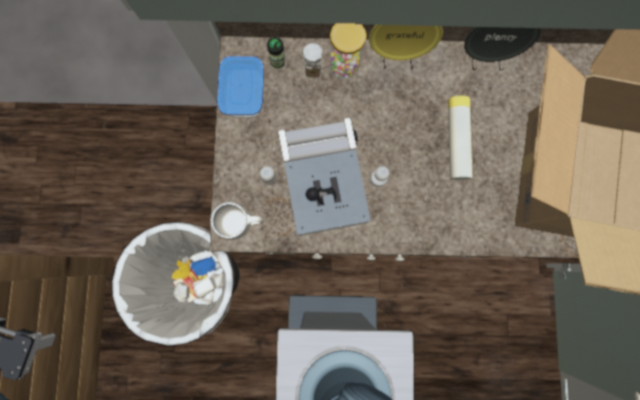

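Top view: gearbox plate with its corners near (287,165), (357,152), (369,220), (298,232), the gate near (327,190), and the knob near (313,194). I'll enlarge both views.

Run:
```python
import cv2,numpy as np
a=cv2.imread('pics/top0.png')[140:240,265:395]; b=cv2.imread('pics/scene0.png')[165:275,255:390]
cv2.imwrite('pics/c1.png',cv2.resize(a,None,fx=6,fy=6,interpolation=cv2.INTER_CUBIC))
cv2.imwrite('pics/c2.png',cv2.resize(b,None,fx=5,fy=5,interpolation=cv2.INTER_CUBIC))
```

```text
(no output)
```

View pics/c1.png

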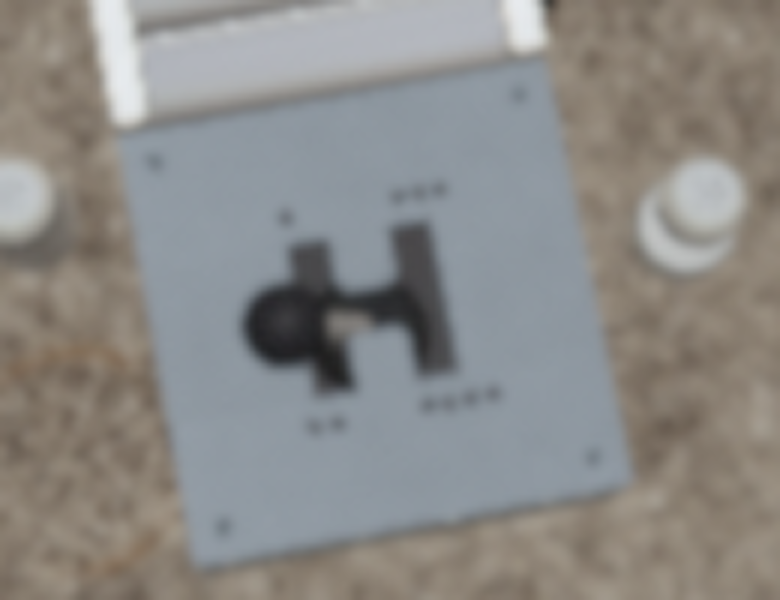

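View pics/c2.png

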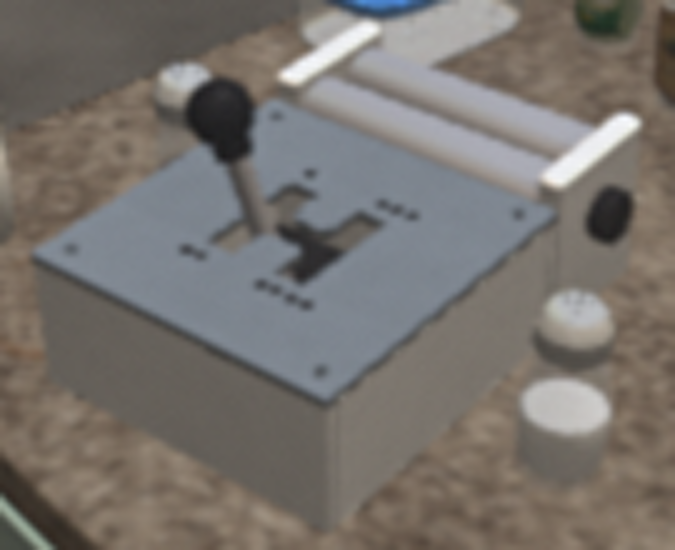

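Top crop: plate corners are at (122,130), (545,57), (632,485) and (198,570), and the knob is at (285,325). Scene crop: corners are at (275,100), (555,213), (330,405) and (35,258), and the knob is at (220,115). The lever is in the left channel near neutral. Two shakers stand close by on the right/left.

```bash
cat > h.py <<'E'
import numpy as np,pickle
from scipy.spatial.transform import Rotation as R
from scipy.optimize import least_squares
def proj(c,P):
    q=(np.atleast_2d(P)-c['xyz'])@R.from_rotvec(c['attitude']).as_matrix()
    q=q*[1,-1,-1]; p=q@np.array(c['camera_matrix']).T
    return p[:,:2]/p[:,2:]
def ray_z(c,uv,z):
    K=np.array(c['camera_matrix']); d=np.linalg.inv(K)@[uv[0],uv[1],1]
    d=R.from_rotvec(c['attitude']).as_matrix()@(d*[1,-1,-1]); return c['xyz']+d*(z-c['xyz'][2])/d[2]
def M(m): 
    return R.from_euler('z',m[2]).as_matrix()
def w(m,p): return np.atleast_2d(p)@M(m).T+[m[0],m[1],0]
def knob(s,a): return np.array([120*np.sin(s),-120*np.sin(a)*np.cos(s),20+120*np.cos(s)*np.cos(a)])
E
python3 - <<'E'
from h import *
d=pickle.load(open('im0.pkl','rb'))
T=lambda l:265-.42+np.array(l)[:,:1]*0+0
t=lambda l:(np.array(l,float)+.5)/6-.5+[265,140]
s=lambda l:(np.array(l,float)+.5)/5-.5+[255,165]
C=[[85,85,80],[85,-85,80],[-85,-85,80],[-85,85,80]]
ut=t([(122,130),(545,57),(632,485),(198,570)]); us=s([(275,100),(555,213),(330,405),(35,258)])
for nm,ws,wt in(('both',1,1),('top',0,1),('scene',1,0)):
    f=lambda m:np.r_[wt*(proj(d['top'],w(m,C))-ut).ravel(),ws*(proj(d['scene'],w(m,C))-us).ravel()]
    r=least_squares(f,[450,70,.1]); print(nm,r.x,r.fun.round(1))
    if nm=='both':m=r.x
gt=t([(310,243),(337,393),(411,224),(438,374)]);print('slots end world->machine')
for u in gt: print((M(m).T@(ray_z(d['top'],u,80)-[m[0],m[1],0])).round(1))
kt,ks=t([(285,325)]),s([(220,115)])
f=lambda q:np.r_[(proj(d['top'],w(m,knob(*q)))-kt).ravel(),(proj(d['scene'],w(m,knob(*q)))-ks).ravel()]
r=least_squares(f,[0,-.3]);print('knob',r.x,r.fun,knob(*r.x),w(m,knob(*r.x)))
f=lambda q:np.r_[(proj(d['top'],q)-kt).ravel(),(proj(d['scene'],q)-ks).ravel()]
q=least_squares(f,[450,70,135.]);print('tri',q.x,q.fun)
for n,u in(('pepper',t([(705,195)])),('salt',t([(20,197)]))): print(n,ray_z(d['top'],u[0],90))
print('mug',ray_z(d['top'],(231,219),90))
for nm,sa in(('N-L',(0,-.3)),('N-R',(0,.3)),('3',(.35,.3))):print(nm,w(m,knob(*sa)))
np.save('m.npy',m)
from rig import get_state
st=get_state();print(R.from_rotvec(st['tool_rot']).as_matrix().round(3))
E
```

```text
both [4.73250076e+02 4.99343364e+01 2.04602522e-01] [-0.6  1.2  0.3  0.2  0.6  0.  -0.1 -0.3  0.1 -0.3  1.2 -0.1 -0.1 -0.5
 -0.5 -0.9]
top [4.73910304e+02 5.01025904e+01 1.99956507e-01] [-0.5  0.7  0.5  0.1  0.4 -0.1 -0.4 -0.7  0.  -0.   0.  -0.  -0.  -0.
 -0.  -0. ]
scene [4.72019234e+02 4.90500066e+01 2.11389779e-01] [-0.   0.   0.   0.   0.   0.   0.   0.  -0.3  0.   1.   0.1  0.1 -0.1
 -0.8 -0.3]
slots end world->machine
[30.2 19.7 80. ]
[-29.1  20.4  80. ]
[ 30.3 -20.1  80. ]
[-29.1 -19.1  80. ]
knob [-0.06850782 -0.30985912] [-0.07713635  0.37801583  0.24538565 -0.42617429] [ -8.21450932  36.50510313 134.01710083] [[457.7898734   84.00900207 134.01710083]]
tri [458.16019347  84.24976944 132.82811677] [-0.1800524   0.28776502  0.33828659 -0.06673377]
pepper [518.47245109 -76.05333464  90.        ]
salt [512.92503419 186.79897465  90.        ]
mug [404.12029051 266.63478898  90.        ]
N-L [[466.0448923   84.65707959 134.6403787 ]]
N-R [[480.45526059  15.21159323 134.6403787 ]]
3 [[520.30789984  25.67705337 127.69004354]]
[[-0.001 -0.965  0.264]
 [-0.002  0.264  0.965]
 [-1.     0.    -0.002]]
```

{"op": "carry_out", "data": {"deltas": [{"dx": 0.02, "dy": -0.04, "dz": 0, "twist": -0.017}, {"dx": 0.06, "dy": -0.12, "dz": 0, "twist": -0.035}, {"dx": 0.1, "dy": -0.2, "dz": 0, "twist": -0.055}, {"dx": 0.14, "dy": -0.28, "dz": 0, "twist": -0.075}, {"dx": 0.18, "dy": -0.36, "dz": 0, "twist": -0.095}, {"dx": 0.22, "dy": -0.44, "dz": 0, "twist": -0.115}, {"dx": 0.26, "dy": -0.52, "dz": 0, "twist": -0.135}, {"dx": 0.3, "dy": -0.6, "dz": 0, "twist": -0.155}, {"dx": 0.33, "dy": -0.66, "dz": 0, "twist": -0.17}, {"dx": 0.35, "dy": -0.7, "dz": 0, "twist": -0.175}], "gripper": 0.277, "newtons": 5}}

```text
t: 1.35
ee_pos: [346.7, 275.6, 205.1]
tool_rot: [-0.159, 1.565, 0.158]
wrist_force: [0.1, 0.5, -0.5]
opening: 0.638
```

{"op": "carry_out", "data": {"deltas": [{"dx": 0.03, "dy": -0.05}, {"dx": 0.07, "dy": -0.12}, {"dx": 0.11, "dy": -0.19}, {"dx": 0.15, "dy": -0.26}, {"dx": 0.19, "dy": -0.33}, {"dx": 0.215, "dy": -0.37}, {"dx": 0.223, "dy": -0.386}, {"dx": 0.223, "dy": -0.386}, {"dx": 0.223, "dy": -0.386}, {"dx": 0.223, "dy": -0.386}]}}

```text
validation failed for argument at $.de...
```

```bash
cat >> h.py <<'E'
def look(tag,names=('top','wrist','scene')):
    from rig import get_image,get_state
    import cv2
    d={n:get_image(n) for n in names}; pickle.dump(d,open(f'im_{tag}.pkl','wb'))
    m=np.load('m.npy'); L=[]
    for n in names:
        c=cv2.cvtColor(d[n]['image'],cv2.COLOR_RGB2BGR); u=proj(d[n],w(m,[0,0,110]))[0]
        if n=='wrist': L.append(cv2.resize(c,(640,400))); continue
        x,y=np.clip(u.astype(int)-[50,40],0,[540,320]); print(n,'crop origin',x,y); L.append(cv2.resize(c[y:y+80,x:x+100],(500,400),interpolation=cv2.INTER_CUBIC))
    st=get_state(); print(st['t'],st['ee_pos'],st['tool_rot'],st['wrist_force'],st['opening'],'machine TCP',M(m).T@(st['ee_pos']-[m[0],m[1],0]))
    return L
E
python3 - <<'E'
from h import *;import cv2
L=look('a');a=np.zeros((600,800,3),np.uint8)
a[:320,:400]=cv2.resize(L[0],(400,320));a[:320,400:]=cv2.resize(L[2],(400,320));a[320:,:448]=cv2.resize(L[1],(448,280));cv2.imwrite('pics/a.png',a)
E
```

```text
top crop origin 277 149
scene crop origin 264 160
1.5 [346.41584385 276.52221519 205.18983571] [-0.15918812  1.565387    0.15937944] [-0.85800236  0.17111004  1.17639109] 0.6403628210824767 machine TCP [-78.15103195 247.63159244 205.18983571]
```

View pics/a.png

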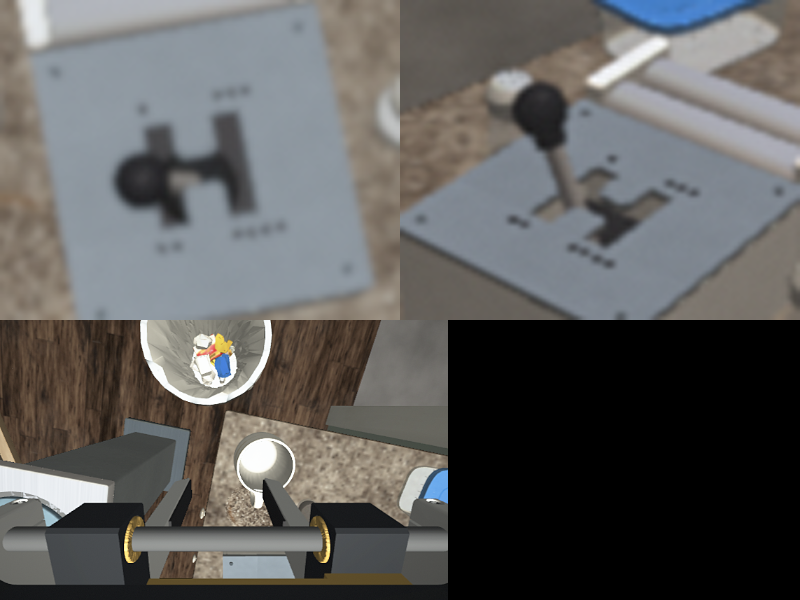

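The move was refused because each row needs all four keys, so the picture shows an unchanged scene: knob at the left of the gate, jaws along machine x. I'll send it again.

{"op": "carry_out", "data": {"deltas": [{"dx": 0.03, "dy": -0.05, "dz": 0, "twist": 0}, {"dx": 0.07, "dy": -0.12, "dz": 0, "twist": 0}, {"dx": 0.11, "dy": -0.19, "dz": 0, "twist": 0}, {"dx": 0.15, "dy": -0.26, "dz": 0, "twist": 0}, {"dx": 0.19, "dy": -0.33, "dz": 0, "twist": 0}, {"dx": 0.215, "dy": -0.37, "dz": 0, "twist": 0}, {"dx": 0.223, "dy": -0.386, "dz": 0, "twist": 0}, {"dx": 0.223, "dy": -0.386, "dz": 0, "twist": 0}, {"dx": 0.223, "dy": -0.386, "dz": 0, "twist": 0}, {"dx": 0.223, "dy": -0.386, "dz": 0, "twist": 0}]}}

```text
t: 2.75
ee_pos: [457.5, 84.8, 205.4]
tool_rot: [-0.161, 1.565, 0.162]
wrist_force: [0.5, 0.3, 0.4]
opening: 0.64
```

Run:
```python
from h import *;import cv2
L=look('b');a=np.zeros((600,800,3),np.uint8)
a[:320,:400]=cv2.resize(L[0],(400,320));a[:320,400:]=cv2.resize(L[2],(400,320));a[320:,:448]=cv2.resize(L[1],(448,280));cv2.imwrite('pics/b.png',a)
from rig import get_state
Z=R.from_rotvec(get_state()['tool_rot']).as_matrix();print(Z.round(3),np.arctan2(Z[1,2],Z[0,2]))
```

```text
top crop origin 277 149
scene crop origin 264 160
2.9 [457.69951587  84.40925527 205.50143553] [-0.16100643  1.56468148  0.16109499] [ 0.08111226  0.06484776 -0.38167621] 0.639951819560532 machine TCP [ -8.22165952  36.91536644 205.50143553]
[[ 0.    -0.204  0.979]
 [ 0.     0.979  0.204]
 [-1.     0.     0.   ]] 0.20512406974079941
```

View pics/b.png

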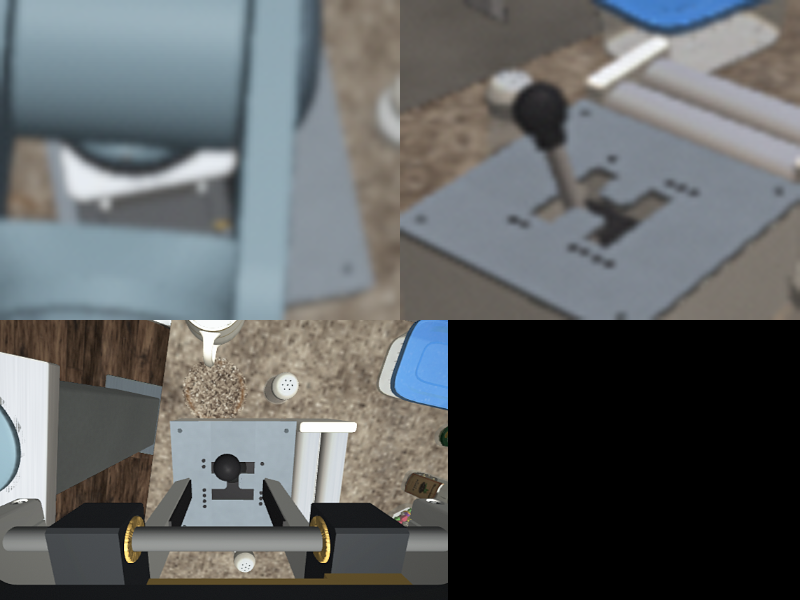

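The wrist view is clear: knob at wrist px ≈(324,210), slightly near of the crossing, midway between the fingers. I'll check it against the model, then lower.

```bash
cat >> h.py <<'E'
def wk(d):
    import cv2
    m=np.load('m.npy');c=d['wrist'];g=cv2.cvtColor(c['image'],cv2.COLOR_RGB2GRAY)
    best=None
    g=cv2.GaussianBlur(g,(3,3),0)
    cs=cv2.HoughCircles(g,cv2.HOUGH_GRADIENT,1,20,param1=80,param2=12,minRadius=14,maxRadius=34)
    out=[]
    for x,y,r in (cs[0] if cs is not None else []):
        mk=np.zeros_like(g);cv2.circle(mk,(int(x),int(y)),int(r*.8),255,-1);v=cv2.mean(g,mk)[0]
        if v<60:
            f=lambda q:(proj(c,w(m,knob(*q)))-[x,y]).ravel()
            q=least_squares(f,[0,0]).x; out.append((x,y,r,v,q.round(3),knob(*q).round(1)))
    return out
E
python3 - <<'E'
from h import *
d=pickle.load(open('im_b.pkl','rb'))
for o in wk(d):print(o)
m=np.load('m.npy');print('pred knob',proj(d['wrist'],w(m,knob(-.0685,-.31))),'corners',proj(d['wrist'],w(m,[[85,85,80],[-85,85,80],[30,-19,80]])).round(1))
E
```

```text
(np.float32(323.5), np.float32(211.5), np.float32(20.5), 43.03387703889586, array([-0.07 , -0.289]), array([ -8.4,  34.1, 134.7]))
(np.float32(195.5), np.float32(218.5), np.float32(26.6), 58.23889293517844, array([-1.267, -0.142]), array([-114.5,    5.1,   55.5]))
(np.float32(164.5), np.float32(231.5), np.float32(28.9), 56.358136721113134, array([-1.249,  0.073]), array([-113.9,   -2.8,   57.8]))
(np.float32(145.5), np.float32(246.5), np.float32(28.6), 46.657877389584705, array([-1.22 ,  0.251]), array([-112.7,  -10.3,   60. ]))
(np.float32(443.5), np.float32(349.5), np.float32(20.1), 38.31744040150564, array([0.639, 0.872]), array([ 71.5, -73.7,  82. ]))
(np.float32(117.5), np.float32(89.5), np.float32(33.4), 59.76991984912777, array([-0.977, -1.285]), array([-99.5,  64.4,  38.9]))
(np.float32(194.5), np.float32(279.5), np.float32(19.5), 53.64174894217207, array([-1.031,  0.673]), array([-102.9,  -38.5,   68.2]))
(np.float32(103.5), np.float32(272.5), np.float32(24.3), 41.71922054915855, array([-1.174,  0.415]), array([-110.7,  -18.7,   62.4]))
(np.float32(106.5), np.float32(40.5), np.float32(23.2), 51.83448959365708, array([-0.863, -1.369]), array([-91.2,  76.4,  35.7]))
pred knob [[323.7011269  208.37448048]] corners [[423.  143.5]
 [242.1 143.6]
 [361.4 247.2]]
```

{"op": "carry_out", "data": {"deltas": [{"dx": 0, "dy": 0, "dz": -0.02, "twist": 0}, {"dx": 0, "dy": 0, "dz": -0.04, "twist": 0}, {"dx": 0, "dy": 0, "dz": -0.06, "twist": 0}, {"dx": 0, "dy": 0, "dz": -0.08, "twist": 0}, {"dx": 0, "dy": 0, "dz": -0.1, "twist": 0}, {"dx": 0, "dy": 0, "dz": -0.12, "twist": 0}, {"dx": 0, "dy": 0, "dz": -0.14, "twist": 0}, {"dx": 0, "dy": 0, "dz": -0.16, "twist": 0}, {"dx": 0, "dy": 0, "dz": -0.17, "twist": 0}, {"dx": 0, "dy": 0, "dz": -0.17, "twist": 0}]}}

```text
t: 4.15
ee_pos: [457.6, 84.0, 120.1]
tool_rot: [-0.16, 1.566, 0.161]
wrist_force: [0.0, -0.4, 0.5]
opening: 0.641
```

{"op": "carry_out", "data": {"deltas": [{"dx": 0.008, "dy": 0.0017, "dz": 0, "twist": 0}, {"dx": 0.016, "dy": 0.0033, "dz": 0, "twist": 0}, {"dx": 0.024, "dy": 0.005, "dz": 0, "twist": 0}, {"dx": 0.028, "dy": 0.0058, "dz": 0, "twist": 0}, {"dx": 0.032, "dy": 0.0066, "dz": 0, "twist": 0}, {"dx": 0.036, "dy": 0.0075, "dz": 0, "twist": 0}, {"dx": 0.04, "dy": 0.0083, "dz": 0, "twist": 0}, {"dx": 0.042, "dy": 0.0087, "dz": 0, "twist": 0}, {"dx": 0.0435, "dy": 0.009, "dz": 0, "twist": 0}, {"dx": 0.0435, "dy": 0.009, "dz": 0, "twist": 0}]}}

```text
t: 5.4
ee_pos: [479.7, 88.5, 120.4]
tool_rot: [-0.16, 1.565, 0.161]
wrist_force: [-3.0, 0.5, 2.5]
opening: 0.637
```

Run:
```python
from h import *;import cv2
L=look('c',('wrist',));a=L[0][100:400,130:530];cv2.imwrite('pics/c.png',cv2.resize(a,(800,600)))
d=pickle.load(open('im_c.pkl','rb'))
for o in wk(d):
    if abs(o[4][0])<.4: print(o)
m=np.load('m.npy');print(proj(d['wrist'],w(m,[knob(0,-.3),[30,19,80],[-30,19,80],[30,-19,80]])).round(1))
```

```text
5.45 [479.64766217  88.53308474 120.4579062 ] [-0.16049578  1.56471817  0.16051894] [-2.64132744 -1.20991544  2.38738322] 0.642908341346915 machine TCP [ 14.10655978  36.49380011 120.4579062 ]
(np.float32(295.5), np.float32(250.5), np.float32(29.9), 39.608590441621295, array([-0.01 , -0.296]), array([ -1.3,  35. , 134.8]))
[[297.8 249.5]
 [345.3 241.7]
 [263.2 241.8]
 [344.6 288.9]]
```

View pics/c.png

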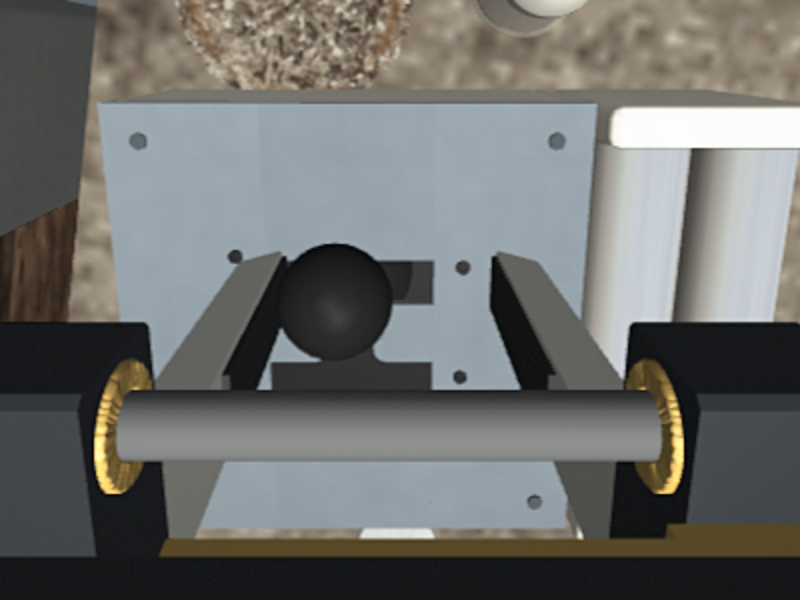

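Knob now at shift ≈ -0.01 (neutral), with the crossing channel directly beside it. Next: back off, slide out to the left, narrow the fingers into a notch, and push right.

{"op": "carry_out", "data": {"deltas": [{"dx": -0.014, "dy": -0.003, "dz": 0, "twist": 0}, {"dx": -0.0276, "dy": -0.0057, "dz": 0, "twist": 0}, {"dx": -0.0276, "dy": -0.0057, "dz": 0, "twist": 0}, {"dx": -0.03, "dy": 0.007, "dz": 0, "twist": 0}, {"dx": -0.033, "dy": 0.02, "dz": 0, "twist": 0}, {"dx": -0.036, "dy": 0.035, "dz": 0, "twist": 0}, {"dx": -0.039, "dy": 0.05, "dz": 0, "twist": 0}, {"dx": -0.0407, "dy": 0.0577, "dz": 0, "twist": 0}, {"dx": -0.0407, "dy": 0.0577, "dz": 0, "twist": 0}, {"dx": -0.0407, "dy": 0.0577, "dz": 0, "twist": 0}]}}

```text
t: 6.7
ee_pos: [459.3, 117.3, 120.5]
tool_rot: [-0.161, 1.565, 0.16]
wrist_force: [0.4, 0.9, -0.3]
opening: 0.636
```

{"op": "carry_out", "data": {"deltas": [{"dx": 0, "dy": 0, "dz": 0, "twist": 0}, {"dx": 0, "dy": 0, "dz": 0, "twist": 0}, {"dx": 0, "dy": 0, "dz": 0, "twist": 0}, {"dx": 0, "dy": 0, "dz": 0, "twist": 0}, {"dx": 0, "dy": 0, "dz": 0, "twist": 0}, {"dx": 0, "dy": 0, "dz": 0, "twist": 0}, {"dx": 0, "dy": 0, "dz": 0, "twist": 0}, {"dx": 0, "dy": 0, "dz": 0, "twist": 0}, {"dx": 0, "dy": 0, "dz": 0, "twist": 0}, {"dx": 0, "dy": 0, "dz": 0, "twist": 0}], "gripper": -0.55}}

```text
t: 7.95
ee_pos: [459.3, 117.4, 120.5]
tool_rot: [-0.161, 1.565, 0.161]
wrist_force: [0.8, 0.3, 0.2]
opening: 0.224
```

Run:
```python
from h import *
look('d',('wrist',))
d=pickle.load(open('im_d.pkl','rb'))
for o in wk(d):
    if abs(o[4][0])<.4: print(o)
```

```text
8.0 [459.25766892 117.38967144 120.45624283] [-0.16054239  1.5648177   0.16057287] [-0.19779585 -0.29163443 -1.16859882] 0.22605565292022808 machine TCP [4.88792261e-03 6.88912888e+01 1.20456243e+02]
```

{"op": "carry_out", "data": {"deltas": [{"dx": 0.0016, "dy": -0.0078, "dz": 0, "twist": 0}, {"dx": 0.0032, "dy": -0.0157, "dz": 0, "twist": 0}, {"dx": 0.0048, "dy": -0.0235, "dz": 0, "twist": 0}, {"dx": 0.0064, "dy": -0.0313, "dz": 0, "twist": 0}, {"dx": 0.008, "dy": -0.0392, "dz": 0, "twist": 0}, {"dx": 0.0097, "dy": -0.047, "dz": 0, "twist": 0}, {"dx": 0.0113, "dy": -0.0548, "dz": 0, "twist": 0}, {"dx": 0.0129, "dy": -0.0627, "dz": 0, "twist": 0}, {"dx": 0.0145, "dy": -0.0705, "dz": 0, "twist": 0}, {"dx": 0.0161, "dy": -0.0783, "dz": 0, "twist": 0}]}}

```text
t: 9.25
ee_pos: [467.3, 78.3, 120.9]
tool_rot: [-0.16, 1.565, 0.161]
wrist_force: [-3.6, 2.8, 4.7]
opening: 0.228
```

Run:
```python
from h import *;import cv2
L=look('e',('wrist','scene'));a=np.zeros((600,800,3),np.uint8)
a[:300,:400]=L[0][100:400,130:530];a[:300,400:775]=cv2.resize(L[1],(375,300));a[:300]=a[:300];cv2.imwrite('pics/e.png',a[:300])
```

```text
scene crop origin 264 160
9.35 [467.37379699  77.93359433 120.64443462] [-0.1602597   1.56490195  0.16019698] [-2.6354632   2.60306299  4.01160067] 0.22515421905839375 machine TCP [-6.48780526e-02  2.86091750e+01  1.20644435e+02]
```

View pics/e.png

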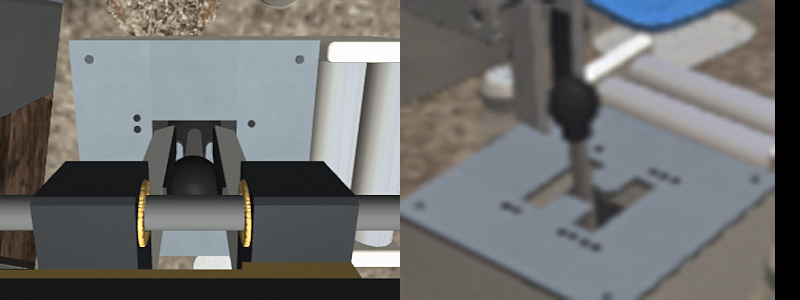

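The lever is nested between the fingertips mid-crossing, with about 5 N on the wrist. Continuing into the right channel.

{"op": "carry_out", "data": {"deltas": [{"dx": 0.002, "dy": -0.0098, "dz": 0, "twist": 0}, {"dx": 0.004, "dy": -0.0196, "dz": 0, "twist": 0}, {"dx": 0.006, "dy": -0.0294, "dz": 0, "twist": 0}, {"dx": 0.008, "dy": -0.0392, "dz": 0, "twist": 0}, {"dx": 0.01, "dy": -0.049, "dz": 0, "twist": 0}, {"dx": 0.012, "dy": -0.0588, "dz": 0, "twist": 0}, {"dx": 0.0141, "dy": -0.0686, "dz": 0, "twist": 0}, {"dx": 0.016, "dy": -0.078, "dz": 0, "twist": 0}, {"dx": 0.0175, "dy": -0.085, "dz": 0, "twist": 0}, {"dx": 0.0179, "dy": -0.0869, "dz": 0, "twist": 0}]}}

```text
t: 10.6
ee_pos: [475.8, 34.7, 119.9]
tool_rot: [-0.16, 1.566, 0.161]
wrist_force: [-1.7, 3.5, -5.4]
opening: 0.228
```

Run:
```python
from h import *;import cv2
L=look('f',('scene','wrist'));cv2.imwrite('pics/f.png',np.hstack([cv2.resize(L[0],(400,320)),cv2.resize(L[1][80:400,130:530],(400,320))]))
```

```text
scene crop origin 264 160
10.7 [475.94795501  34.73769367 120.13492387] [-0.16044284  1.56565105  0.16062947] [-0.52075212  3.32475958 -4.11505611] 0.22132903306050802 machine TCP [ -0.44601758 -15.42781798 120.13492387]
```

View pics/f.png

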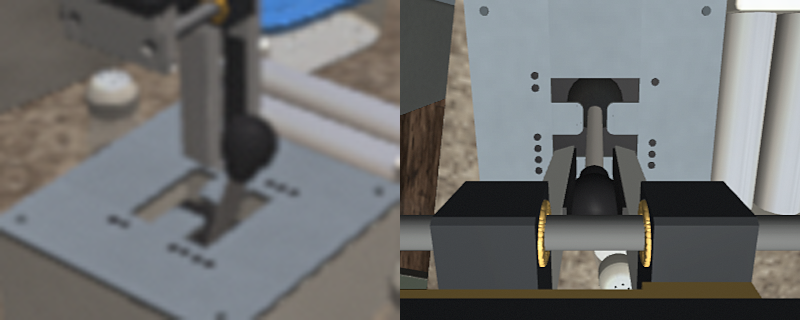

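The lever is in the right channel; the scene knob is at px ≈ (326,196.5). I'll compare that with the model.

Run:
```python
from h import *
d=pickle.load(open('im_f.pkl','rb'));m=np.load('m.npy')
for s,a in((0,.26),(0,.28),(0,.3),(0,.32),(.04,.3),(-.04,.3)):print(s,a,proj(d['scene'],w(m,knob(s,a))).round(1),proj(d['wrist'],w(m,knob(s,a))).round(1))
r=least_squares(lambda q:(proj(d['scene'],w(m,knob(*q)))-[326.,196.5]).ravel(),[0,.3]);print(r.x)
```

```text
0 0.26 [[325.  194.6]] [[324.3 274.7]]
0 0.28 [[325.9 195.2]] [[324.3 278. ]]
0 0.3 [[326.7 195.8]] [[324.3 281.1]]
0 0.32 [[327.6 196.4]] [[324.3 284.2]]
0.04 0.3 [[328.1 194.9]] [[332.8 281. ]]
-0.04 0.3 [[325.3 196.8]] [[315.8 281. ]]
[-0.02444663  0.302822  ]
```

Lever at shift ≈ 0 and across ≈ 0.30, so it is in the right channel. Next: back off left, then open up, then straddle the knob.

{"op": "carry_out", "data": {"deltas": [{"dx": -0.001, "dy": 0.005, "dz": 0, "twist": 0}, {"dx": -0.002, "dy": 0.01, "dz": 0, "twist": 0}, {"dx": -0.004, "dy": 0.02, "dz": 0, "twist": 0}, {"dx": -0.006, "dy": 0.029, "dz": 0, "twist": 0}, {"dx": -0.007, "dy": 0.0343, "dz": 0, "twist": 0}, {"dx": -0.007, "dy": 0.0343, "dz": 0, "twist": 0}, {"dx": -0.007, "dy": 0.0343, "dz": 0, "twist": 0}, {"dx": -0.007, "dy": 0.0343, "dz": 0, "twist": 0}, {"dx": -0.007, "dy": 0.0343, "dz": 0, "twist": 0}, {"dx": -0.007, "dy": 0.0343, "dz": 0, "twist": 0}]}}

```text
t: 11.95
ee_pos: [472.8, 51.9, 120.5]
tool_rot: [-0.16, 1.565, 0.16]
wrist_force: [0.7, 0.3, -0.1]
opening: 0.225
```

{"op": "carry_out", "data": {"deltas": [{"dx": 0, "dy": 0, "dz": 0, "twist": 0}, {"dx": 0, "dy": 0, "dz": 0, "twist": 0}, {"dx": 0, "dy": 0, "dz": 0, "twist": 0}, {"dx": 0, "dy": 0, "dz": 0, "twist": 0}, {"dx": 0, "dy": 0, "dz": 0, "twist": 0}, {"dx": 0, "dy": 0, "dz": 0, "twist": 0}, {"dx": 0, "dy": 0, "dz": 0, "twist": 0}, {"dx": 0, "dy": 0, "dz": 0, "twist": 0}, {"dx": 0, "dy": 0, "dz": 0, "twist": 0}, {"dx": 0, "dy": 0, "dz": 0, "twist": 0}], "gripper": 0.277}}

```text
t: 13.2
ee_pos: [472.7, 51.9, 120.4]
tool_rot: [-0.16, 1.565, 0.16]
wrist_force: [-0.3, 0.7, 0.0]
opening: 0.636
```

Run:
```python
from h import *;import cv2
L=look('g',('scene','wrist'));cv2.imwrite('pics/g.png',np.hstack([cv2.resize(L[0],(400,320)),cv2.resize(L[1][80:400,130:530],(400,320))]))
```

```text
scene crop origin 264 160
13.3 [472.7569687   51.90305077 120.45685261] [-0.16048795  1.56485659  0.16048829] [ 0.09710535 -0.47245946  0.82869811] 0.6427543168350733 machine TCP [-8.28229947e-02  2.02783920e+00  1.20456853e+02]
```

View pics/g.png

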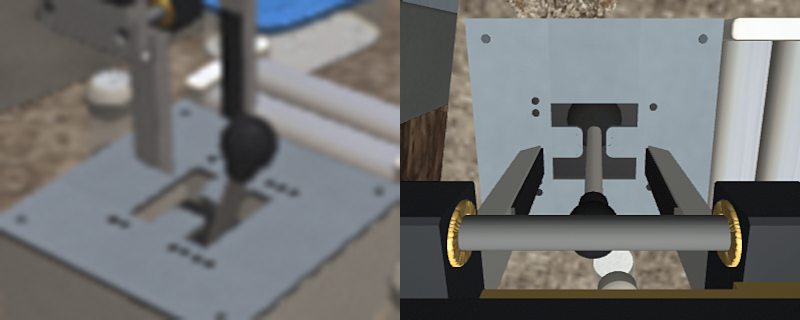

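The knob stayed in the right channel at neutral, centred between the open fingers. Sliding over it now.

{"op": "carry_out", "data": {"deltas": [{"dx": 0.002, "dy": -0.0098, "dz": 0, "twist": 0}, {"dx": 0.004, "dy": -0.0196, "dz": 0, "twist": 0}, {"dx": 0.006, "dy": -0.0294, "dz": 0, "twist": 0}, {"dx": 0.008, "dy": -0.0392, "dz": 0, "twist": 0}, {"dx": 0.01, "dy": -0.049, "dz": 0, "twist": 0}, {"dx": 0.012, "dy": -0.0588, "dz": 0, "twist": 0}, {"dx": 0.014, "dy": -0.0686, "dz": 0, "twist": 0}, {"dx": 0.0151, "dy": -0.0734, "dz": 0, "twist": 0}, {"dx": 0.0151, "dy": -0.0734, "dz": 0, "twist": 0}, {"dx": 0.0151, "dy": -0.0734, "dz": 0, "twist": 0}]}}

```text
t: 14.55
ee_pos: [480.2, 15.3, 120.4]
tool_rot: [-0.161, 1.565, 0.161]
wrist_force: [0.1, -0.1, -0.3]
opening: 0.638
```

{"op": "carry_out", "data": {"deltas": [{"dx": 0.0098, "dy": 0.002, "dz": 0, "twist": 0}, {"dx": 0.0196, "dy": 0.004, "dz": 0, "twist": 0}, {"dx": 0.0274, "dy": 0.0056, "dz": 0, "twist": 0}, {"dx": 0.0352, "dy": 0.0072, "dz": 0, "twist": 0}, {"dx": 0.043, "dy": 0.0088, "dz": 0, "twist": 0}, {"dx": 0.0509, "dy": 0.0105, "dz": 0, "twist": 0}, {"dx": 0.0587, "dy": 0.0121, "dz": 0, "twist": 0}, {"dx": 0.0665, "dy": 0.0137, "dz": 0, "twist": 0}, {"dx": 0.0744, "dy": 0.0153, "dz": 0, "twist": 0}, {"dx": 0.0822, "dy": 0.0169, "dz": 0, "twist": 0}]}}

```text
t: 15.8
ee_pos: [521.0, 23.5, 119.9]
tool_rot: [-0.161, 1.567, 0.16]
wrist_force: [-3.6, -3.9, -0.6]
opening: 0.638
```

Run:
```python
from h import *
look('i',('wrist',))
```

```text
15.85 [521.59608799  23.60525162 119.93509307] [-0.16064117  1.56535042  0.16045618] [-1.24474979 -0.75151188 -1.06373325] 0.6364725352573606 machine TCP [ 41.98811127 -35.60275341 119.93509307]
```

{"op": "carry_out", "data": {"deltas": [{"dx": 0.004, "dy": 0.0008, "dz": 0, "twist": 0}, {"dx": 0.008, "dy": 0.0016, "dz": 0, "twist": 0}, {"dx": 0.012, "dy": 0.0025, "dz": 0, "twist": 0}, {"dx": 0.016, "dy": 0.0033, "dz": 0, "twist": 0}, {"dx": 0.018, "dy": 0.0037, "dz": 0, "twist": 0}, {"dx": 0.02, "dy": 0.0041, "dz": 0, "twist": 0}, {"dx": 0.022, "dy": 0.0045, "dz": 0, "twist": 0}, {"dx": 0.024, "dy": 0.0049, "dz": 0, "twist": 0}, {"dx": 0.0255, "dy": 0.0052, "dz": 0, "twist": 0}, {"dx": 0.0255, "dy": 0.0052, "dz": 0, "twist": 0}]}}

```text
t: 17.1
ee_pos: [534.3, 26.3, 120.5]
tool_rot: [-0.161, 1.565, 0.161]
wrist_force: [-4.0, 1.3, -3.0]
opening: 0.638
```

Run:
```python
from h import *
look('j',('wrist',))
```

```text
17.15 [534.28671962  26.26205258 120.52158752] [-0.16047573  1.564554    0.16049989] [-3.67178754  0.30741145 -2.5117783 ] 0.6407999266418191 machine TCP [ 54.95384291 -35.57982549 120.52158752]
```

{"op": "carry_out", "data": {"deltas": [{"dx": 0.0005, "dy": 0.0001, "dz": 0, "twist": 0}, {"dx": 0.001, "dy": 0.0002, "dz": 0, "twist": 0}, {"dx": 0.0015, "dy": 0.0003, "dz": 0, "twist": 0}, {"dx": 0.002, "dy": 0.0004, "dz": 0, "twist": 0}, {"dx": 0.002, "dy": 0.0004, "dz": 0, "twist": 0}, {"dx": 0.002, "dy": 0.0004, "dz": 0, "twist": 0}, {"dx": 0.002, "dy": 0.0004, "dz": 0, "twist": 0}, {"dx": 0.002, "dy": 0.0004, "dz": 0, "twist": 0}, {"dx": 0.002, "dy": 0.0004, "dz": 0, "twist": 0}, {"dx": 0.002, "dy": 0.0004, "dz": 0, "twist": 0}]}}

```text
t: 18.4
ee_pos: [535.2, 26.4, 120.5]
tool_rot: [-0.161, 1.565, 0.16]
wrist_force: [-4.0, -0.1, -2.9]
opening: 0.641
```

Still only 4 N, so no stop yet. Creeping on a little.

{"op": "carry_out", "data": {"deltas": [{"dx": 0.0005, "dy": 0.0001, "dz": 0, "twist": 0}, {"dx": 0.001, "dy": 0.0002, "dz": 0, "twist": 0}, {"dx": 0.001, "dy": 0.0002, "dz": 0, "twist": 0}, {"dx": 0.0015, "dy": 0.0003, "dz": 0, "twist": 0}, {"dx": 0.0015, "dy": 0.0003, "dz": 0, "twist": 0}, {"dx": 0.002, "dy": 0.0004, "dz": 0, "twist": 0}, {"dx": 0.002, "dy": 0.0004, "dz": 0, "twist": 0}, {"dx": 0.002, "dy": 0.0004, "dz": 0, "twist": 0}, {"dx": 0.002, "dy": 0.0004, "dz": 0, "twist": 0}, {"dx": 0.002, "dy": 0.0004, "dz": 0, "twist": 0}]}}

```text
t: 19.65
ee_pos: [536.0, 26.7, 120.3]
tool_rot: [-0.16, 1.565, 0.161]
wrist_force: [-5.3, -0.8, -3.9]
opening: 0.637
```

{"op": "carry_out", "data": {"deltas": [{"dx": 0.0005, "dy": 0.0001, "dz": 0, "twist": 0}, {"dx": 0.001, "dy": 0.0002, "dz": 0, "twist": 0}, {"dx": 0.001, "dy": 0.0002, "dz": 0, "twist": 0}, {"dx": 0.0015, "dy": 0.0003, "dz": 0, "twist": 0}, {"dx": 0.0015, "dy": 0.0003, "dz": 0, "twist": 0}, {"dx": 0.0015, "dy": 0.0003, "dz": 0, "twist": 0}, {"dx": 0.0015, "dy": 0.0003, "dz": 0, "twist": 0}, {"dx": 0.0015, "dy": 0.0003, "dz": 0, "twist": 0}, {"dx": 0.0015, "dy": 0.0003, "dz": 0, "twist": 0}, {"dx": 0.0015, "dy": 0.0003, "dz": 0, "twist": 0}]}}

```text
t: 20.9
ee_pos: [536.4, 26.8, 120.2]
tool_rot: [-0.161, 1.566, 0.161]
wrist_force: [-5.5, 0.3, -3.7]
opening: 0.638
```

Run:
```python
from h import *;import cv2
L=look('k',('scene','wrist'));cv2.imwrite('pics/k.png',np.hstack([cv2.resize(L[0],(400,320)),cv2.resize(L[1][80:400,130:530],(400,320))]))
from rig import get_state
for i in range(1):print(get_state()['ft_torque'])
```

```text
scene crop origin 264 160
21.0 [536.44248214  26.7932579  120.19524602] [-0.16054416  1.56607824  0.16068224] [-4.91762511  0.17027568 -3.27917169] 0.6373203590796267 machine TCP [ 57.17256938 -35.49770363 120.19524602]
[-0.13818151  1.0225862  -0.00829803]
```

View pics/k.png

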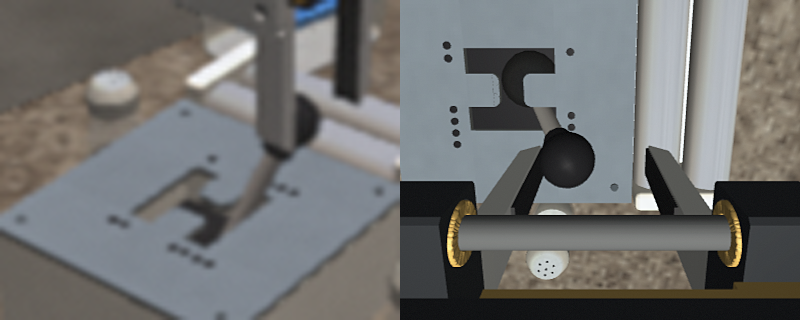

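Run:
```python
from h import *
d=pickle.load(open('im_k.pkl','rb'));m=np.load('m.npy')
for o in wk(d):
    if abs(o[4][0])<.6: print(o)
print(proj(d['wrist'],w(m,[[30,19,80],[-30,19,80],[30,-19,80],[-30,-19,80],[-72,72,80],[72,-72,80]])).round(1)-[130,80]+[400,0])
for s in(.3,.33,.35,.37):print(s,proj(d['wrist'],w(m,knob(s,.3))))
```

```text
(np.float32(294.5), np.float32(239.5), np.float32(29.0), 33.87174833635814, array([0.346, 0.297]), array([ 40.7, -33.1, 127.9]))
(np.float32(161.5), np.float32(283.5), np.float32(23.2), 21.918731417244796, array([-0.494,  0.821]), array([-56.9, -77.3,  92. ]))
[[553.3  61.8]
 [464.7  62. ]
 [555.  116.5]
 [470.  116.6]
 [390.9 -22.2]
 [613.7 185.9]]
0.3 [[284.92962638 241.86510052]]
0.33 [[291.15706412 240.63583518]]
0.35 [[295.24687224 239.7618174 ]]
0.37 [[299.28292696 238.8458028 ]]
```

Knob at shift ≈ 0.346–0.36, essentially home. One more 1 mm creep should confirm the stop.

{"op": "carry_out", "data": {"deltas": [{"dx": 0.0005, "dy": 0.0001, "dz": 0, "twist": 0}, {"dx": 0.001, "dy": 0.0002, "dz": 0, "twist": 0}, {"dx": 0.001, "dy": 0.0002, "dz": 0, "twist": 0}, {"dx": 0.0015, "dy": 0.0003, "dz": 0, "twist": 0}, {"dx": 0.002, "dy": 0.0004, "dz": 0, "twist": 0}, {"dx": 0.002, "dy": 0.0004, "dz": 0, "twist": 0}, {"dx": 0.002, "dy": 0.0004, "dz": 0, "twist": 0}, {"dx": 0.002, "dy": 0.0004, "dz": 0, "twist": 0}, {"dx": 0.002, "dy": 0.0004, "dz": 0, "twist": 0}, {"dx": 0.002, "dy": 0.0004, "dz": 0, "twist": 0}]}}

```text
t: 22.25
ee_pos: [537.0, 27.0, 120.0]
tool_rot: [-0.161, 1.567, 0.161]
wrist_force: [-7.0, -1.6, -3.0]
opening: 0.64
```

Run:
```python
from h import *
look('l',('wrist',))
d=pickle.load(open('im_l.pkl','rb'))
for o in wk(d):
    if abs(o[4][0])<.4: print(o)
```

```text
22.3 [536.99521083  26.96223118 120.04041339] [-0.16065515  1.56728899  0.16080433] [-7.39600732 -0.76316984 -3.1543392 ] 0.641008379351751 machine TCP [ 57.7481008  -35.44455713 120.04041339]
(np.float32(294.5), np.float32(239.5), np.float32(29.0), 33.929824561403514, array([0.351, 0.298]), array([ 41.3, -33.1, 127.7]))
```

{"op": "carry_out", "data": {"deltas": [{"dx": 0.0005, "dy": 0.0001, "dz": 0, "twist": 0}, {"dx": 0.001, "dy": 0.0002, "dz": 0, "twist": 0}, {"dx": 0.001, "dy": 0.0002, "dz": 0, "twist": 0}, {"dx": 0.0015, "dy": 0.0003, "dz": 0, "twist": 0}, {"dx": 0.002, "dy": 0.0004, "dz": 0, "twist": 0}, {"dx": 0.0025, "dy": 0.0005, "dz": 0, "twist": 0}, {"dx": 0.003, "dy": 0.0006, "dz": 0, "twist": 0}, {"dx": 0.003, "dy": 0.0006, "dz": 0, "twist": 0}, {"dx": 0.003, "dy": 0.0006, "dz": 0, "twist": 0}, {"dx": 0.003, "dy": 0.0006, "dz": 0, "twist": 0}]}}

```text
t: 23.55
ee_pos: [537.8, 27.2, 119.8]
tool_rot: [-0.161, 1.569, 0.161]
wrist_force: [-8.6, -1.0, -3.4]
opening: 0.643
```

Force climbs with the commanded travel and the arm lags, so the lever is on its stop. Backing off and raising.

{"op": "carry_out", "data": {"deltas": [{"dx": -0.006, "dy": -0.0012, "dz": 0, "twist": 0}, {"dx": -0.014, "dy": -0.0029, "dz": 0, "twist": 0}, {"dx": -0.024, "dy": -0.005, "dz": 0, "twist": 0}, {"dx": -0.0333, "dy": -0.0069, "dz": 0, "twist": 0}, {"dx": -0.0333, "dy": -0.0069, "dz": 0, "twist": 0}, {"dx": -0.0333, "dy": -0.0069, "dz": 0.02, "twist": 0}, {"dx": -0.0333, "dy": -0.0069, "dz": 0.05, "twist": 0}, {"dx": -0.0333, "dy": -0.0069, "dz": 0.09, "twist": 0}, {"dx": -0.0333, "dy": -0.0069, "dz": 0.13, "twist": 0}, {"dx": -0.0333, "dy": -0.0069, "dz": 0.16, "twist": 0}]}}

```text
t: 24.8
ee_pos: [523.5, 23.8, 202.6]
tool_rot: [-0.161, 1.563, 0.16]
wrist_force: [0.8, 0.3, -0.0]
opening: 0.639
```

{"op": "carry_out", "data": {"deltas": [{"dx": -0.02, "dy": 0.02, "dz": 0.04, "twist": 0}, {"dx": -0.05, "dy": 0.05, "dz": 0.06, "twist": 0}, {"dx": -0.08, "dy": 0.1, "dz": 0.06, "twist": 0}, {"dx": -0.1, "dy": 0.16, "dz": 0.06, "twist": 0}, {"dx": -0.12, "dy": 0.22, "dz": 0.06, "twist": 0}, {"dx": -0.14, "dy": 0.28, "dz": 0.06, "twist": 0}, {"dx": -0.16, "dy": 0.34, "dz": 0.06, "twist": 0}, {"dx": -0.18, "dy": 0.4, "dz": 0.06, "twist": 0}, {"dx": -0.18, "dy": 0.42, "dz": 0.06, "twist": 0}, {"dx": -0.18, "dy": 0.42, "dz": 0.06, "twist": 0}]}}

```text
t: 26.05
ee_pos: [433.0, 233.9, 230.7]
tool_rot: [-0.161, 1.564, 0.161]
wrist_force: [-0.6, 0.4, 0.6]
opening: 0.64
```

Run:
```python
from h import *;import cv2
L=look('n',('top','scene'));cv2.imwrite('pics/n.png',np.hstack([cv2.resize(L[0],(400,320)),cv2.resize(L[1],(400,320))]))
d=pickle.load(open('im_n.pkl','rb'));m=np.load('m.npy')
for s,a in((.32,.3),(.35,.3),(.35,.32)):
  k=w(m,knob(s,a));print(s,a,(proj(d['top'],k)-[277,149])*4,(proj(d['scene'],k)-[264,160])*4+[400,0])
```

```text
top crop origin 277 149
scene crop origin 264 160
26.15 [433.16814457 233.19843078 230.53955095] [-0.16020963  1.5648547   0.15969108] [-0.31634568 -0.1809587  -0.53882279] 0.6396904616605404 machine TCP [ -2.01066566 187.58530532 230.53955095]
0.32 0.3 [[249.16000798  78.04361153]] [[690.23656697 121.89637398]]
0.35 0.3 [[247.24998564  72.66956333]] [[693.3655168  120.87200475]]
0.35 0.32 [[250.97450945  72.22113795]] [[696.48021286 123.15229123]]
```

View pics/n.png

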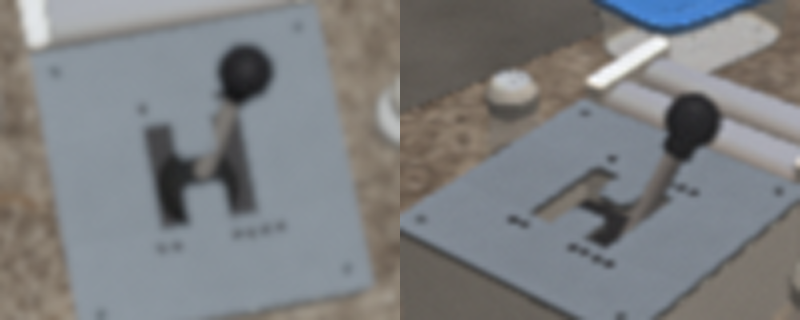

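The knob is at (245,73) in the top crop and (692,121) in the scene crop. The prediction for shift 0.35 is (247,73) and (693,121), so it is home in third and released. Handing in.

```bash
python3 -c "from rig import *;print(sign_off())"
```

```text
the job is handed in; nothing more can be done
None
```

The dough roller is in third gear: the lever is fully home in the three-dot slot and the robot has let go of it. I handed the job in at about 26 s, and the sign-off gives no verdict.

- **What I did:** I pushed the knob forward to neutral with one open fingertip. Next I pushed it across to the right channel, nested between two part-closed fingertips. Last, I pushed it forward to its stop and backed the arm away to the left.
- **Forces:** Wrist readings were at most about 9 N, against the 35 N limit. They were taken at the end of each move, so a brief peak could have been missed. The lever was never squeezed.
- **Lever position:** The last top and scene pictures put the knob within about half a camera pixel of where shift 0.35 and across 0.30 predict. While pushing, the wrist camera read a shift of 0.346 to 0.351, though my reading by eye was nearer 0.36, past the 0.352 stop. Finger position read about 2 mm past the stop, which I put down to the arm and fingers flexing under load.
- **Shakers and mug:** The fingertips stayed about 30 mm above their tops throughout. The shakers in the last view look unmoved. The mug was outside that view, so I did not check it at the end.
- **Refused move:** One move was rejected because its rows lacked some values. Nothing moved, and I resent it complete.

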